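# Lock the suction strainer and open its valve

### The job

The suction strainer has just been emptied: turn its black lock ring clockwise by the red lug until the lug stands over the green tab. Then, and only then, swing the blue valve handle a quarter turn counter-clockwise to its open stop, in line with the pipe. Push rather than grip if you like, leave the other things on the counter where they are, and let go of everything at the end.

Things in the scene. Friction and masses are not known exactly. Their poses are not given: they have to be found in the camera images.
- canister: Fixed suction strainer canister: clear cylinder 96 across on a grey 120 mm foot, white lid top at 132 above the counter, white drain pipe low on its -x side. Origin on its axis at counter level, z up.
- ring_center (a point): Point on the canister's vertical axis at the mid-height of the lock ring, 112 above the counter. The black ring is 112 across (117 over its ribs), from 100 to 122 above the counter.
- ring_lug (a point): Middle of the working part of the red lug that sticks out radially from the lock ring: 75 from the axis. The lug reaches to 92 from the axis, is 16 wide and spans 100 to 124 above the counter; moves with the ring. There is free air under it except at the green tab.
- lock_mark (a point): Near the outer end of the upper face of the fixed green tab, the locked mark: radial tab 14 wide, from the canister wall out to 104 from the axis, its top 86 above the counter, below the lug's path. This point is 98 from the axis.
- lock_ring (a joint): Turn of the lock ring in rad, growing clockwise seen from above: 0 = fully unlocked stop, 1.10 = red lug exactly over the green tab (locked), 1.15 = end stop just past it. Starts between 0 and 0.3. Stiff: about 3 N at the lug, stays where it is left.
- valve: Fixed brass ball valve on a steel pipe: pipe 22 thick along the body's x axis, its top at 51, ending in elbows down into the counter at 85 either side; brass body top at 58. Origin on the handle's axis at counter level.
- valve_center (a point): Point on the handle's vertical axis, 86 above the counter, mid-height of the handle.
- handle_grip (a point): Middle of the handle's blue sleeve, 70 from the axis. Handle: flat bar 18 wide, 79 to 93 above the counter, reaching 100 from the axis, to one side only; moves with the handle.
- valve_handle (a joint): Turn of the handle in rad, growing counter-clockwise seen from above: 0 = closed stop (handle square to the pipe, along the valve's -y), 1.571 = open stop (handle in line over the pipe, along the valve's +x). Starts between 0 and 0.2. Stiff: about 4 N at the sleeve, stays where it is left.
- kidney_dish: scuffed steel kidney-shaped dish, about 200 long (y) by 95 wide, 34 mm high; origin under its middle. Bystander.
- spatula_rest: white ceramic spatula rest 110 x 60 x 22 mm; origin under its middle. Bystander.
- bite_block: small yellow stepped plastic bite block 40 x 22 x 22 mm; origin under its middle. Bystander.
- tumbler: blue rinsing cup, 68 across, 85 mm high; origin under its middle. Bystander.
- jar: amber lidded jar, 72 across, 90 mm high; origin under its middle. Bystander.

How it is judged (in metres and radians):
On the way, in this order (a step that is already met when the one before it is completed fails the run):
1. the lock ring is turned clockwise until its red lug is over the green tab, within about 6 degrees (ring at 1.0 rad or more) (value of joint lock_ring above 1 rad), for 0.2 s.
2. the valve handle is swung counter-clockwise to its open stop, within 7 degrees (1.45 rad or more) (value of joint valve_handle above 1.45 rad), for 0.2 s.
At the end, for the whole second after the job is handed in: The red lug stands over the green tab (within about 6 degrees, ring at 1.0 rad or more), the valve handle is at its open stop in line with the pipe (within 7 degrees, 1.45 rad or more), both at rest, and the robot touches nothing (value of joint lock_ring above 1 rad and value of joint valve_handle above 1.45 rad and velocity of joint each of lock_ring, valve_handle below 0.05 rad/s and contact force between each of the arm, the fingers and anything else below 0.1 N).
It fails at once if the valve handle is past 0.5 rad while the lock ring is not locked (value of joint valve_handle above 0.5 rad and value of joint lock_ring below 0.95 rad).
It fails at once if a bystander (kidney dish, spatula rest, bite block, cup or jar) is moved by more than 25 mm (distance of any of kidney_dish, spatula_rest, bite_block, tumbler, jar from where it was at the start of the episode above 0.025 m).
It fails at once if the cup or the jar is tipped by more than 30 degrees (angle between any of tumbler, jar's own z axis and vertical above 0.52 rad).
It also fails if it takes over 56 s, if anything falls off the work surface, if the arm or the gripper's body presses on something with over 40 N, if the wrist force passes 120 N, or if a joint passes its speed limit or range.

### The arm

A 6-joint arm with a two-finger parallel gripper is mounted at the origin on the work surface. World frame = base frame: x ahead of the robot, y to its left, z up, the work surface at z = 0. Lengths are in m, angles in degrees, forces in N, time in s.
With the tool pointing down it reaches from about 0.35 to 0.875 m from the base axis. Payload 4.2 kg.
Tool frame: the origin (TCP) lies on the centre line of the jaws, within the pads' length; the fingertips stand r.tip_extent ahead of it and the grasp point (between the pads) lies 11 mm behind it (r.tip_extent is the distance from the TCP to the fingertips, in m); z points along the fingers, y is the line along which they close (so a half turn about z gives the same grasp; the last joint's range is limited). The gripper opens to 87 mm and grips with 3 to 60 N. Pads are 19 mm wide; open, the fingers measure 117 mm over their backs; the gripper's body (75 mm by 190 mm) begins 51 mm behind the grasp point.
Start: joints at [-60.986, 22.042, 0.453, 0, -68.411, -14.817], TCP at [0.153, -0.606, 0.231] pointing down, gripper open.
Joint ranges: [-179.83, 179.83], [-69.29, 118.12], [-61.27, 80.66], [-181.25, 117.63], [-171.15, -9.14], [-177.46, 177.46]. Speed limits (degrees/s): [159.86, 159.86, 180, 180, 180, 180].

### API

Orientations are given as a 3x3 rotation matrix whose columns are the frame's x, y, z axes.
In Python, from station import r gives the robot as it stands.
- The arm moves only by the shell command python3 -m jog 'ROWS'. ROWS is text: rows parted by semicolons, each of 5 numbers parted by spaces: the opening, from 0 (shut) to 1 (fully open), then the shift along the world's x, y, z in mm, then the turn about the world's z in degrees. In form: hand dx dy dz roll; .... A call has 1 to 5 rows; each row shifts and turns the commanded pose from where the row before left it; what a row does not reach is not made up. A row lasts 1/8 s, in which the tool goes at most 62.5 mm and 10.7 degrees, less where a joint would pass 70% of its speed; a pose out of reach is approached as far as the arm can. A call is refused whole if a number of a shift passes 62.5 or a number of a turn 10.7, either way. A call with a gripper value outside its range is refused whole. The fingers move at their own pace and stop on an object; the grip force is fixed at half the most. Time passes only in rows, so rows that do not move let the fingers close. It gives the time, the measured TCP pose, the force, the opening and the grip force at its end, in the units of the state.
- r.sense(): the state, without advancing time (a new reading comes with each control period).
- r.capture(name): name is "side" or "top"; returns a dict with "pixels" (420x560x3 uint8, red, green, blue), "fovy" (degrees; the focal length in pixels is half the picture's height over the tangent of half this angle, whatever the lens; pixels are square), "cx", "cy" (the principal point, pixels), "origin" and "orientation" of the camera in the world. Camera axes: x right, y down, z forward; pixel columns grow to the right and rows downward; lengths in m; the calibration is good to about 2 mm. A picture is of the moment at which its call begins. There is no depth.
- r.finish_job(): hands the job in; it is judged then, once.
The state is a dict: "time_s": time; "joints": joint angles; "joint_velocities": joint speeds; "effort": joint torques, N m; "tcp_pos": TCP position; "ee_rot": TCP orientation; "wrist_force": force on the tool from outside, world axes, zero at the start; "moment": the same for the moment, N m; "gripper_width": opening from 0.0 (shut) to 1.0 (fully open); "gripper_force": force on a finger pad.
Only numpy, scipy, OpenCV 4.12 (cv2) and the standard library are available. Lean on these libraries where they do the work, as an engineer would, in place of code of your own. Each camera call takes 0.05 s, during which the arm holds its last target. There are 200 camera calls.

## Working session

There is one attempt and no reset: what is moved stays moved. The work goes in short steps, Python scripts to look and compute and a shell command to move; the robot and the scene stay as the last step left them, time stands still between calls to the robot, and variables do not carry over. Pictures are saved under pics/ and viewed, at most 10 in all, crops included, and the job is handed in when it is done.

```bash
mkdir -p pics
cat > h.py <<'E'
import numpy as np,cv2
from station import r
def cap(n,f=None):
    c=r.capture(n)
    if f: cv2.imwrite('pics/'+f,cv2.cvtColor(c['pixels'],cv2.COLOR_RGB2BGR))
    return c
def ray(c,u,v,z):
    f=210/np.tan(np.radians(c['fovy'])/2)
    d=np.array(c['orientation'])@np.array([(u-c['cx'])/f,(v-c['cy'])/f,1]);o=np.array(c['origin'])
    return o+d*(z-o[2])/d[2]
E
python3 - <<'E'
from h import *
for n in('top','side'):
    c=cap(n,n+'0.png');print(n,c['fovy'],c['cx'],c['cy'],c['origin'],np.round(c['orientation'],3).tolist())
s=r.sense();print(s['time_s'],s['tcp_pos'],np.round(s['ee_rot'],3).tolist(),r.tip_extent)
E
```

```text
top 53.6393286747365 284.30957958184064 205.2386701240715 [ 0.5346334  -0.01933476  1.35850999] [[-0.023, -0.997, 0.068], [-0.999, 0.024, 0.02], [-0.022, -0.067, -0.997]]
side 50.10322269809891 281.2797457649405 207.2593458338248 [0.50373737 0.87757466 0.91500052] [[-0.992, -0.091, 0.083], [-0.122, 0.662, -0.739], [0.012, -0.744, -0.668]]
0.1 [ 0.15318523 -0.60539763  0.22959356] [[-0.969, -0.245, -0.001], [-0.245, 0.969, 0.002], [0.0, 0.002, -1.0]] 0.008
```

View pics/top0.png

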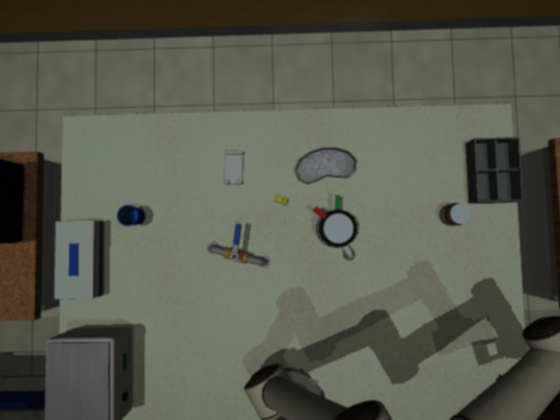

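View pics/side0.png

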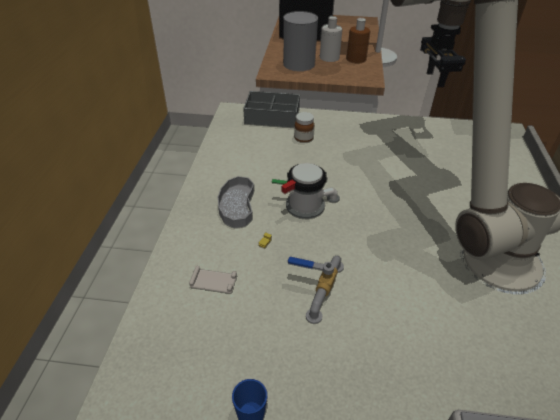

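The top view shows the canister at about (338,228), the red lug at (319,212), the green tab at (338,202), the valve at (236,256) and the blue sleeve at (238,235). The yellow block (281,200) and the dish (326,165) are nearby.

```bash
cat >> h.py <<'E'
def blob(c,kind,box):
    h=cv2.cvtColor(c['pixels'],cv2.COLOR_RGB2HSV).astype(int);H,S,V=h[...,0],h[...,1],h[...,2]
    m={'red':((H<8)|(H>172))&(S>150)&(V>70),'green':(H>45)&(H<85)&(S>130),'blue':(H>105)&(H<130)&(S>130)&(V>50),'white':(S<60)&(V>130),'black':(V<45),'yellow':(H>22)&(H<33)&(S>150)&(V>80)}[kind]
    k=np.zeros(m.shape,bool);x0,y0,x1,y1=box;k[y0:y1,x0:x1]=1;v,u=np.nonzero(m&k)
    return u,v
def state(C=None,V=None):
    c=cap('top');o={}
    for n,k,b,z in(('lug','red',(290,170,390,260),.124),('tab','green',(310,185,360,225),.086),('handle','blue',(190,205,300,290),.093)):
        u,v=blob(c,k,b)
        if len(u): o[n]=np.mean([ray(c,a,d,z)[:2] for a,d in zip(u,v)],0);o[n+'N']=len(u)
    return c,o
E
python3 - <<'E'
from h import *
c,o=state();print(o)
u,v=blob(c,'white',(315,210,362,246));
(x,y),R=cv2.minEnclosingCircle(np.c_[u,v].astype(np.float32));print('lid',len(u),u.mean(),v.mean(),x,y,R,ray(c,x,y,.132),ray(c,u.mean(),v.mean(),.132))
u,v=blob(c,'yellow',(265,185,300,215));print('block',ray(c,u.mean(),v.mean(),.02))
for n,p,z in(('elbow1',(213,247),.04),('elbow2',(265,263),.04),('hub',(235.5,257),.093),('dish',(326,165),.03),('dishR',(300,181),.034),('dishlow',(312,183),.034)):print(n,ray(c,*p,z))
im=cv2.cvtColor(c['pixels'],cv2.COLOR_RGB2BGR)[185:275,200:370];cv2.imwrite('pics/crop.png',cv2.resize(im,None,fx=4.7,fy=4.7,interpolation=cv2.INTER_CUBIC))
s=cap('side');u,v=blob(s,'white',(285,160,330,190))
(x,y),(a,b),_=cv2.fitEllipse(cv2.convexHull(np.c_[u,v].astype(np.float32)));print('lid side',ray(s,x,y,.132))
u,v=blob(s,'red',(275,170,305,200));print('lug side',ray(s,u.mean(),v.mean(),.115))
u,v=blob(s,'blue',(280,250,320,275));print('handle side',ray(s,u.mean(),v.mean(),.088))
u,v=blob(s,'green',(265,170,300,190));print('tab side',ray(s,u.mean(),v.mean(),.086))
E
```

```text
{'lug': array([ 0.59472752, -0.09950282]), 'lugN': 67, 'tab': array([ 0.62510094, -0.15511642]), 'tabN': 43, 'handle': array([0.53573438, 0.15298186]), 'handleN': 82}
lid 551 338.010889292196 228.01814882032667 338.0806579589844 228.0806427001953 13.245176315307617 [ 0.54685815 -0.15107856  0.132     ] [ 0.54704637 -0.15087979  0.132     ]
block [0.64423835 0.01840413 0.02      ]
elbow1 [0.49710508 0.23664716 0.04      ]
elbow2 [0.443155   0.07250854 0.04      ]
hub [0.46685046 0.15812615 0.093     ]
dish [ 0.75153826 -0.12968521  0.03      ]
dishR [ 0.70136553 -0.04462803  0.034     ]
dishlow [ 0.69392812 -0.08287117  0.034     ]
lid side [ 0.52116913 -0.14678202  0.132     ]
lug side [ 0.59560036 -0.10049537  0.115     ]
handle side [0.53662095 0.15334159 0.088     ]
tab side [ 0.62940612 -0.15274401  0.086     ]
```

View pics/crop.png

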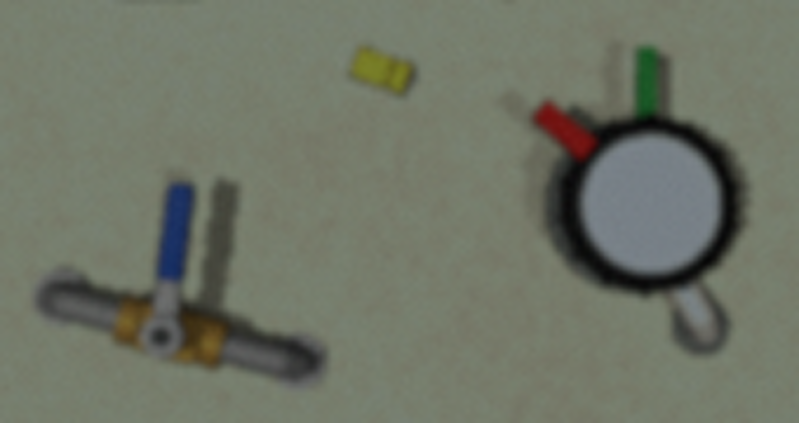

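The lug is at about 47° around the axis at (0.547, -0.151) and the tab at about -3°. The handle points at about -4° from its axis at (0.467, 0.158), and the pipe lies at about 72°. I'll approach the lug's +y side with the fingers shut.

```bash
python3 -m jog '0 35 44 0 -9; 0 35 44 0 -9; 0 35 44 0 -9; 0 35 44 0 -9; 0 35 44 0 0'; python3 -m jog '0 35 44 0 0; 0 35 44 0 0; 0 35 44 0 0; 0 35 44 0 0; 0 35 44 0 0'; python3 -m jog '0 35 44 0 0; 0 30 48 0 0; 0 0 0 0 0; 0 0 0 0 0'; python3 -c "
from h import *
s=r.sense();print(s['time_s'],s['tcp_pos'],np.round(s['ee_rot'],2).tolist(),s['wrist_force'],s['gripper_width'])"
```

```text
time_s: 0.82
tcp_pos: [0.3291, -0.3843, 0.2306]
ee_rot: [[-0.928, 0.372, 0.0], [0.372, 0.928, -0.0], [-0.0, -0.0, -1.0]]
wrist_force: [0.9, -1.2, 0.5]
gripper_width: 0.52
gripper_force: 0.0
time_s: 1.45
tcp_pos: [0.5042, -0.1642, 0.2306]
ee_rot: [[-0.929, 0.371, 0.0], [0.371, 0.929, -0.0], [-0.0, 0.0, -1.0]]
wrist_force: [0.9, -0.2, -0.6]
gripper_width: 0.02
gripper_force: 0.0
time_s: 1.95
tcp_pos: [0.5679, -0.0738, 0.2301]
ee_rot: [[-0.929, 0.371, -0.001], [0.371, 0.929, -0.0], [0.001, -0.001, -1.0]]
wrist_force: [0.4, -0.3, 0.1]
gripper_width: 0.006
gripper_force: 0.0
1.95 [ 0.56791961 -0.07381955  0.23014387] [[-0.93, 0.37, -0.0], [0.37, 0.93, -0.0], [0.0, -0.0, -1.0]] [ 0.39268253 -0.2797576   0.07888997] 0.0062938473824706385
```

```bash
python3 -m jog '0 0 0 -45 0; 0 0 0 -45 0; 0 0 0 -35 0; 0 0 0 0 0; 0 0 0 0 0'; python3 -m jog '0 14.4 -5.4 0 -10.5; 0 13 -8 0 -10.5; 0 11.4 -10.4 0 -10.5; 0 0 0 0 0'; python3 -m jog '0 9.1 -12.3 0 -10.5; 0 6.6 -13.8 0 -10.5; 0 0 0 0 0'; python3 -m jog '0 3.8 -14.9 0 -10.5; 0 0 0 0 0; 0 0 0 0 0'; python3 -c "
from h import *
c,o=state();print(o);c=cap('side','s1.png');cv2.imwrite('pics/s1c.png',cv2.resize(cv2.cvtColor(c['pixels'][100:260,200:400],cv2.COLOR_RGB2BGR),None,fx=3,fy=3))"
```

```text
time_s: 2.58
tcp_pos: [0.5692, -0.0747, 0.1072]
ee_rot: [[-0.928, 0.372, 0.003], [0.372, 0.928, -0.0], [-0.003, 0.001, -1.0]]
wrist_force: [0.4, -0.2, -0.3]
gripper_width: 0.008
gripper_force: 0.0
time_s: 3.08
tcp_pos: [0.6085, -0.0982, 0.1076]
ee_rot: [[-0.599, 0.801, 0.004], [0.801, 0.599, 0.0], [-0.002, 0.003, -1.0]]
wrist_force: [0.8, 0.3, 0.3]
gripper_width: 0.005
gripper_force: 0.0
time_s: 3.45
tcp_pos: [0.6234, -0.1241, 0.1068]
ee_rot: [[-0.274, 0.962, 0.003], [0.962, 0.274, -0.0], [-0.001, 0.002, -1.0]]
wrist_force: [-0.1, 0.4, -0.1]
gripper_width: 0.009
gripper_force: 0.0
time_s: 3.82
tcp_pos: [0.6263, -0.1385, 0.1058]
ee_rot: [[-0.095, 0.995, 0.0], [0.995, 0.095, -0.0], [-0.0, 0.0, -1.0]]
wrist_force: [0.3, 0.2, -0.0]
gripper_width: 0.003
gripper_force: 0.0
{'handle': array([0.53573438, 0.15298186]), 'handleN': 82}
```

View pics/s1c.png

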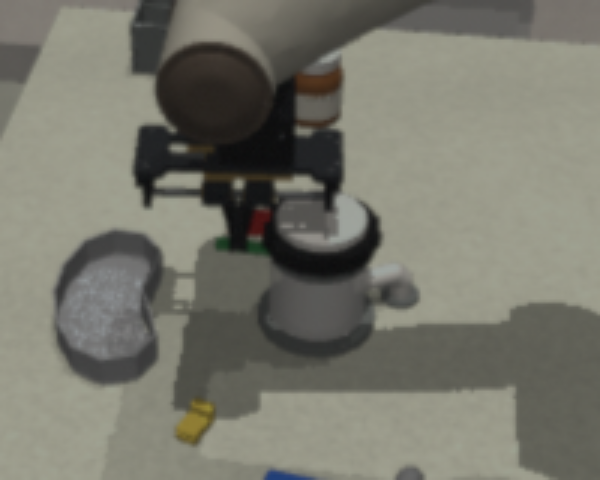

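The lug, seen at about (260,222), is now behind the finger and roughly over the green tab at (250,245). I'll keep pushing until the stop is felt.

```bash
python3 -m jog '0 0.3 -3 0 0; 0 0 0 0 0'|grep -E 'tcp|wrist'; python3 -m jog '0 0 -3 0 0; 0 0 0 0 0'|grep -E 'tcp|wrist'; python3 -m jog '0 0 -2 0 0; 0 0 0 0 0'|grep -E 'tcp|wrist'
```

```text
tcp_pos: [0.6264, -0.1409, 0.1055]
wrist_force: [-2.1, 5.2, 1.5]
tcp_pos: [0.6264, -0.1414, 0.1055]
wrist_force: [-3.5, 13.9, 4.4]
tcp_pos: [0.6264, -0.1417, 0.1055]
wrist_force: [-3.0, 20.6, 5.0]
```

Hard stop felt at 20 N. I'll back off and rise, then look from a place that doesn't block the view.

```bash
python3 -m jog '0 0 15 0 0; 0 0 20 20 0; 0 0 0 50 0; 0 0 0 50 0; 0 -20 45 0 0'|grep -E 'tcp|wrist'; python3 -m jog '0 -22 50 0 0; 0 -22 50 0 0; 0 -20 43 0 0; 0 0 0 0 0; 0 0 0 0 0'; python3 -c "
from h import *
c,o=state();print(o);d=o['lug']-[.547,-.151];print(np.degrees(np.arctan2(d[1],d[0])));u,v=blob(c,'green',(310,185,360,225));print(len(u))
s=cap('side');u,v=blob(s,'red',(260,160,310,205));p=ray(s,u.mean(),v.mean(),.115);print(p,np.degrees(np.arctan2(p[1]+.151,p[0]-.547)))"
```

```text
tcp_pos: [0.6116, -0.0906, 0.2294]
wrist_force: [0.3, -0.1, -0.2]
time_s: 5.92
tcp_pos: [0.5528, -0.0013, 0.2171]
ee_rot: [[-0.214, 0.977, -0.011], [0.97, 0.214, 0.116], [0.116, 0.014, -0.993]]
wrist_force: [0.5, -1.2, 0.1]
gripper_width: 0.009
gripper_force: 0.0
{'lug': array([ 0.62037261, -0.15922215]), 'lugN': 56, 'tab': array([ 0.64439316, -0.15518513]), 'tabN': 5}
-6.39390446481676
5
[ 0.61983419 -0.15857761  0.115     ] -5.939634772815645
```

The ring is locked: the lug sits at about -6°, at its stop. The arm, though, stopped short and tilted, so I'll check the joints.

```bash
python3 -c "
from h import *
s=r.sense();print(np.round(s['joints'],1),s['tcp_pos'],s['wrist_force'])"
```

```text
[  12.8   16.2   -7.8   -7.4  -65.4 -177.4] [ 0.55273128 -0.00140196  0.21685007] [-0.00573677  0.27299136  0.72559265]
```

Joint 6 is at its range limit, so I'll roll back positive, which also suits the valve swing.

```bash
python3 -m jog '0 0 0 0 10; 0 0 0 0 10; 0 0 0 0 10; 0 0 0 0 0; 0 0 0 0 0'; python3 -c "
from h import *
s=r.sense();print(np.round(s['joints'],1))"
```

```text
time_s: 6.65
tcp_pos: [0.5523, -0.001, 0.2167]
ee_rot: [[-0.668, 0.741, -0.069], [0.735, 0.672, 0.095], [0.117, 0.013, -0.993]]
wrist_force: [-0.2, 0.4, -0.3]
gripper_width: 0.006
gripper_force: 0.0
[  13.1   17.7   -5.8   -6.7  -69.2 -148.4]
```

```bash
python3 -m jog '0 -6 50 0 0; 0 -6 51 0 0; 0 0 0 -50 0; 0 0 0 0 0; 0 0 0 0 0'; python3 -m jog '0 0 0 -45 0; 0 0 0 -44 0; 0 0 0 0 0; 0 0 0 0 0'; python3 -c "
from h import *
s=r.sense();print(np.round(s['joints'],1))
c,o=state();print(o)
cv2.imwrite('pics/t2.png',cv2.resize(cv2.cvtColor(c['pixels'][180:290,190:330],cv2.COLOR_RGB2BGR),None,fx=4,fy=4))
c=cap('side');cv2.imwrite('pics/s2.png',cv2.resize(cv2.cvtColor(c['pixels'][170:350,220:420],cv2.COLOR_RGB2BGR),None,fx=3,fy=3))"
```

```text
time_s: 7.28
tcp_pos: [0.5411, 0.0999, 0.1683]
ee_rot: [[-0.67, 0.739, -0.068], [0.733, 0.673, 0.095], [0.116, 0.014, -0.993]]
wrist_force: [0.3, 0.6, -0.1]
gripper_width: 0.006
gripper_force: 0.0
time_s: 7.78
tcp_pos: [0.5422, 0.1005, 0.0805]
ee_rot: [[-0.671, 0.739, -0.065], [0.733, 0.674, 0.096], [0.115, 0.017, -0.993]]
wrist_force: [0.1, -0.6, -0.3]
gripper_width: 0.007
gripper_force: 0.0
[  23.5   25.2  -15.8   -8.5  -50.5 -155.6]
{'lug': array([ 0.61708481, -0.15833229]), 'lugN': 68, 'tab': array([ 0.64439316, -0.15518513]), 'tabN': 5}
```

View pics/s2.png

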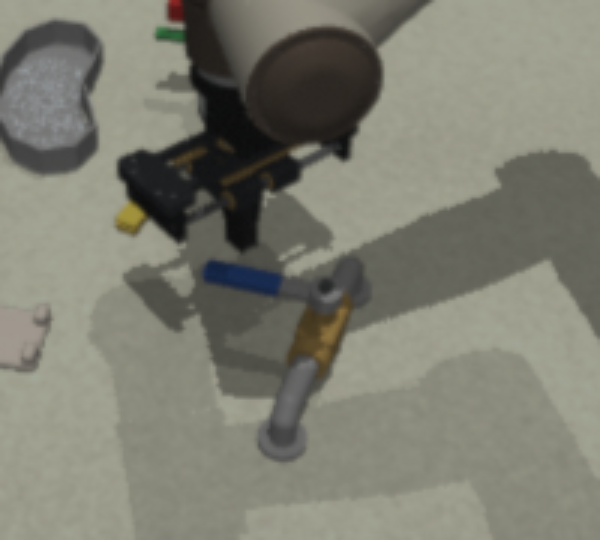

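The finger at about (240,245) stands beside the blue sleeve at (240,278). Starting the swing.

```bash
python3 -m jog '0 -2.3 26.6 0 0; 0 5.5 19.9 0 6; 0 0 0 0 0'|grep -E 'tcp|wrist'; python3 -m jog '0 0.2 20.6 0 6; 0 -5.2 20 0 6; 0 0 0 0 0'|grep -E 'tcp|wrist';  python3 -m jog '0 -10.1 17.9 0 6; 0 -12.3 13 0 6; 0 0 0 0 0; 0 0 0 0 0'|grep -E 'tcp|wrist'; python3 -c "
from h import *
c=cap('side');cv2.imwrite('pics/s3.png',cv2.resize(cv2.cvtColor(c['pixels'][170:350,220:420],cv2.COLOR_RGB2BGR),None,fx=3,fy=3))"
```

```text
tcp_pos: [0.5443, 0.1479, 0.0794]
wrist_force: [0.0, 0.6, 0.8]
tcp_pos: [0.5387, 0.1879, 0.0788]
wrist_force: [-0.3, 0.6, 0.5]
tcp_pos: [0.5164, 0.2182, 0.0784]
wrist_force: [-0.2, 0.1, 0.2]
```

View pics/s3.png

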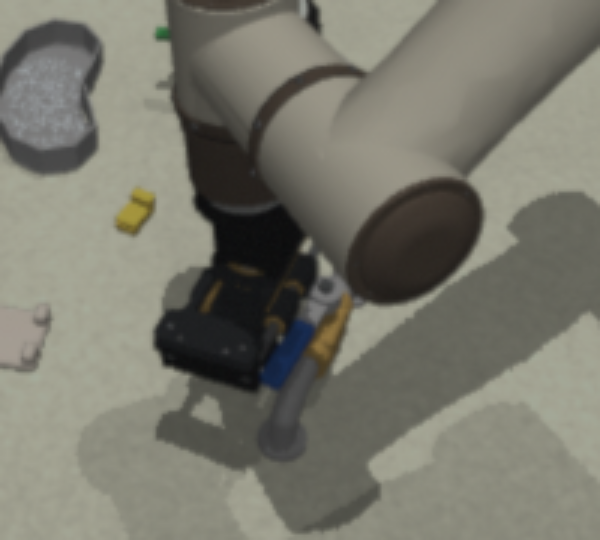

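The handle, at about (290,350), is nearly in line with the pipe. I'll push in small steps until the stop.

```bash
for i in 1; do python3 -m jog '0 -5 3.5 0 2; 0 0 0 0 0'|grep -E 'tcp|wrist'; python3 -m jog '0 -4 2.5 0 0; 0 0 0 0 0'|grep -E 'tcp|wrist'; python3 -m jog '0 -3 1.5 0 0; 0 0 0 0 0'|grep -E 'tcp|wrist'; done
```

```text
tcp_pos: [0.5112, 0.2216, 0.0781]
wrist_force: [2.0, -3.3, 0.5]
tcp_pos: [0.5083, 0.2236, 0.0781]
wrist_force: [5.7, -5.7, -0.5]
tcp_pos: [0.5079, 0.2239, 0.0783]
wrist_force: [13.8, -12.1, -4.8]
```

Stop felt at 18 N. Backing off and looking.

```bash
python3 -m jog '0 15 -6 0 0; 0 25 -10 0 0; 0 10 0 40 0; 0 0 0 60 0; 0 0 -60 0 0'|grep -E 'tcp|wrist'; python3 -m jog '0 0 -60 30 0; 0 0 -40 0 0; 0 0 0 0 0; 0 0 0 0 0'; python3 -c "
from h import *
c,o=state();print(o);d=o['handle']-[.467,.158];print('handle',np.degrees(np.arctan2(d[1],d[0])))
s=r.sense();print(np.round(s['joints'],1),s['time_s'])
cv2.imwrite('pics/t4.png',cv2.resize(cv2.cvtColor(c['pixels'][150:300,180:380],cv2.COLOR_RGB2BGR),None,fx=4,fy=4))"
```

```text
tcp_pos: [0.5571, 0.1536, 0.1829]
wrist_force: [1.1, -1.0, -0.8]
time_s: 11.05
tcp_pos: [0.5537, 0.0546, 0.2055]
ee_rot: [[-0.957, 0.27, -0.11], [0.266, 0.963, 0.045], [0.118, 0.014, -0.993]]
wrist_force: [0.0, 0.4, -0.3]
gripper_width: 0.005
gripper_force: 0.0
{'lug': array([ 0.61703567, -0.15854871]), 'lugN': 68, 'tab': array([ 0.64439316, -0.15518513]), 'tabN': 5, 'handle': array([0.48625743, 0.21281937]), 'handleN': 48}
handle 70.6441971909852
[  19.8   19.6   -5.4   -4.8  -70.1 -123.5] 11.1
```

View pics/t4.png

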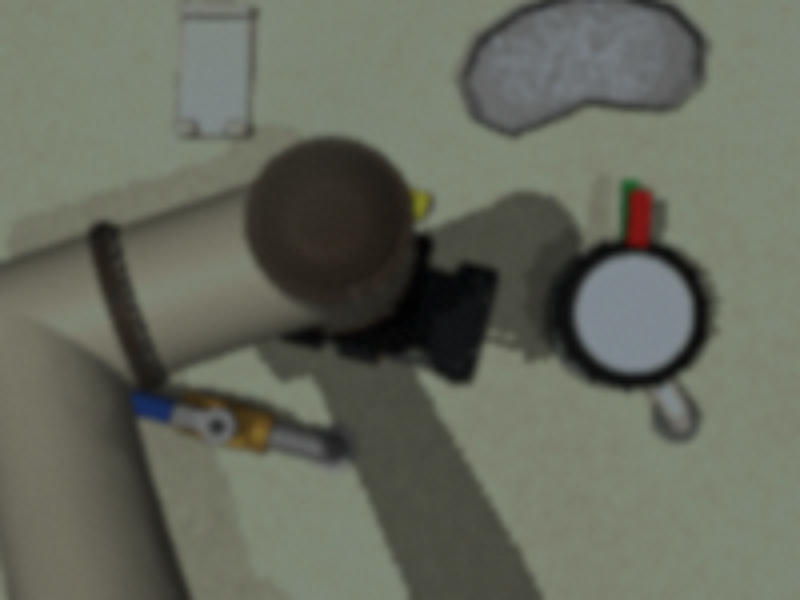

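The red lug at (640,220) covers the green tab, and the handle at (150,405) lies in line with the pipe at about 71°. The arm is clear of everything, so I'm handing in.

```bash
python3 -c "
from h import *
print(r.finish_job())"
```

```text
the job is handed in; nothing more can be done
None
```

I turned the lock ring to its stop with the red lug over the green tab, then swung the valve handle to its open stop in line with the pipe. The arm is clear of everything, and the job was handed in at about 11 s; no verdict came back.

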